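Eject a bridge blank from the drilling jig and catch it

TASK

Let the dark bridge blank out of the drilling jig without letting it shoot away: with one fingertip press down the brass thumb paddle of the jig's end gate while the other finger already stands just in front of the blank's end, so that the spring pushes the blank against that finger within its first 2 cm. Keep the blank against the finger and ease it out slowly until the spring ejector is spent and the end stands about 3 cm out of the jig, then draw the hand clear and leave the blank lying there flat in its channel, the gate released. Use the fingers only to press and to stop it: do not grip or lift the blank, and leave everything else where it is.

Things in the scene. Friction and masses are not known exactly. Their poses are not given: they have to be found in the camera images.
- drill_jig: Bridge-pin drilling jig bolted to the table. Grey base plate 10 mm thick (x -70..245, y -67..83 mm), wooden bed 60 mm wide with top at 36 mm, a 34 mm wide channel between aluminium rails (tops at 47.5 mm). Origin: on the table below the middle of the channel's mouth. x runs from the mouth along the channel to the rear (the blank comes out along -x, towards the robot), y to the paddle's side, z up.
- guide_plate (a point): middle of the top of the steel drill-guide plate with six brass bushings that bridges the channel: (85, 0, 55.5) mm in the jig's frame, 74 x 60 mm; screw and bushing heads to 60 mm. The blank lies under it, so it can leave only endwise through the mouth.
- jig_mouth (a point): middle of the bed's front edge at the channel's mouth: (0, 0, 36) mm in the jig's frame. In front of it, over x -60..-5, y -60..34 mm, only the base plate (top at 10 mm) lies below: a fingertip can stand there in the blank's way, its tip lower than the blank.
- gate (a joint): steel drop gate shutting the mouth, m: 0 up, 0.014 fully down (hard stop). Plate 4 mm thick (x -4.5..-0.5), its tongue stands 6 mm above the bed before the blank's end: the blank is released about 6 to 7 mm down. Takes about 4 N until then, 3 N after; a light spring lifts it again. If let go with the blank over it, it stops against the blank's underside (0.003 to 0.006).
- paddle_top (a point): middle of the top of the gate's ribbed brass thumb paddle, one piece with the gate, moving straight down with it: (-30.5, 50, 43) mm in the jig's frame when up. Its top is 60 mm long (x -60.5..-0.5) and 28 mm wide (y 36..64); nothing beside it within 25 mm but the gate.
- blank: dark bridge blank in the jig, 32 x 145 x 10 mm, about 35 g, loose in the channel (1 mm play at each side). Origin: centre of its underside; y runs along its length towards the end at the mouth, z up.
- blank_end (a point): middle of the blank's end face at the mouth, 5 mm above its underside. At the start it touches the gate, at x = 0 in the jig's frame; when the blank has come out by d this point is at x = -d.
- ejector (a joint): spring ejector behind the blank, m: 0 pushed in (start), 0.031 spent (its stop). Pushes the blank with about 3.3 N at first, 1.6 N at the end. With nothing in its way the blank shoots out of the jig in a fraction of a second once the gate is down; beyond the stop only friction holds the blank, and it stays where it lies.
- pencil: marking pencil, blue, 150 x 8 mm, lying on the table on the jig's -y side; bystander
- spare_blank: a second dark bridge blank, 32 x 145 x 10 mm, lying on the table on the jig's +y side; leave it alone; bystander
- square: try square with dark wooden stock and steel blade, 180 x 115 mm, lying to the right; bystander
- brush: glue brush with a wooden handle, 172 mm long, lying to the right near the table's front edge; bystander
- tape: roll of pale masking tape lying flat, 104 mm wide, 25 mm high, to the left; bystander
- walnut: small block of dark walnut, 36 x 62 x 26 mm, to the left, farther back; bystander
Not all that is in view belongs to the job. What is shaped like the blank but pink or purple is not meant.

How it is judged:
By the outcome, as a careful person would: the job done as asked, in the order asked, and still so for the second after the job is handed in, with the robot touching nothing.
It also fails if it takes over 45 s, if anything falls off the work surface, if the arm or the gripper's body presses on something with over 40 N, if the wrist force passes 120 N, or if a joint passes its speed limit or range.

ROBOT

A 7-joint arm with a two-finger parallel gripper is mounted at the origin on a cart in front of the work surface, level with it; the furniture and walls round the work are solid. World frame = base frame: x ahead of the robot, y to its left, z up, the work surface at z = 0. Lengths are in m, angles in rad, forces in N, time in s.
With the tool pointing down it reaches from about 0.4 to 0.75 m from the base axis. Payload 19.5 kg.
Tool frame: the origin (TCP) lies on the mounting face of the last link; the fingertips stand 173 mm ahead of it and the grasp point (between the pads) lies 155 mm ahead of it (r.nose_length is the distance from the TCP to the fingertips, in m); z points along the fingers, y is the line along which they close (so a half turn about z gives the same grasp; the last joint's range is limited). The gripper opens to 85 mm and grips with 20 to 120 N. Pads are 22 mm wide; open, the fingers measure 114 mm over their backs; the gripper's body (76 mm by 85 mm) begins 54 mm behind the grasp point. The pads swing forward as they close: fully open they stand 13 mm farther back than shut.
Start: joints at [-1.388, 0.707, -0.028, 1.485, 0.022, 0.951, -0.075], TCP at [0.128, 0.561, 0.405] pointing down, gripper open.
Joint ranges: [-2.71, 2.71], [-0.32, 2.16], [-1.57, 1.52], [0, 2.45], [-1.46, 4.6], [0, 2.02], [-2.83, 2.83]. Speed limits (rad/s): [1.89, 1.89, 2.57, 2.57, 3.01, 3.01, 3.01].

INTERFACE

Orientations are given as a unit quaternion [x, y, z, w].
In Python, from rig import monitor, capture, r, cut_out, pinpoint gives the robot as it stands.
- The arm moves only by the tool play_rows, never from a script. Its argument "rows" is a list of rows, each a list of 3 entries, a list of its own where there are three numbers: the shift along the tool's x, y, z in mm, then the turn, a rotation vector about the tool's x, y, z in degrees, then the opening, from 0 (shut) to 1 (fully open). A call has 1 to 12 rows; each row shifts and turns the commanded pose from where the row before left it, along the tool's axes as they then stand; what a row does not reach is not made up. A row lasts 1/12 s, in which the tool goes at most 41.7 mm and 7.16 degrees, less where a joint would pass 70% of its speed; a pose out of reach is approached as far as the arm can. A call with a gripper value outside its range is refused whole. The fingers move at their own pace and stop on an object; "squeeze" is the grip in N (left out, the last holds). Time passes only in rows, so rows that do not move let the fingers close. It gives the time, the measured TCP pose, the force, the opening and the grip force at its end, in the units of the state.
- monitor.get_state(): the state, without advancing time (a new reading comes with each control period).
- capture(name): name is "side" or "top" or "wrist"; returns a dict with "image" (400x640x3 uint8, blue, green, red), "range_z" (400x640 float32, m along the optical axis (not along the pixel's ray), 0 where there is no reading), "fov_y" (degrees; the focal length in pixels is half the picture's height over the tangent of half this angle, whatever the lens; pixels are square), "cx", "cy" (the principal point, pixels), "distortion" ([k1, k2, p1, p2, k3] as OpenCV has them; the pictures are not rectified), "R" (3x3) and "t" (3): a world point X has camera coordinates R X + t; the wrist camera has in their place "hand_eye" (4x4, takes a point from camera to tool coordinates, whose origin is the TCP and whose axes are the flange's). Camera axes: x right, y down, z forward; pixel columns grow to the right and rows downward; lengths in m; the calibration is good to about 2 mm. A picture is of the moment at which its call begins: read the wrist's pose just before it.
- r.sign_off(): hands the job in; it is judged then, once.
Trained networks look in a picture, given as the dict that the camera call returned (one of the last four; its "shot" number tells which), for a name from the list of things; names that differ only in an ending like _2 or _b are one class to them, and where a whole thing is asked for, a point or a joint stands for the part that bears it (a point fixed in the world has none). Each returns a list of dicts, best first, with "confidence" (0 to 1); they miss things now and then, are a little off and sometimes report something else, mostly with a low value. They report only what shows in the picture. A call takes as long as a camera call. They do not tell look-alikes from the thing itself.
- cut_out(query, picture): "pixels" (400x640 bool, what is visible of it) and "extent" ([centre column, centre row, width, height] in pixels, round what is visible of it).
- pinpoint(query, picture): "pixel" ([column, row] in pixels: a listed point, or the origin of a listed thing).
The state is a dict: "time_s": time; "q": joint angles; "joint_velocities": joint speeds; "effort": joint torques, N m; "eef_pos": TCP position; "eef_rot": TCP orientation; "wrist_force": force on the tool from outside, world axes, zero at the start; "moment": the same for the moment, N m; "opening": finger opening in m; "grip_force": force on a finger pad.
Only numpy, scipy, OpenCV 4.12 (cv2) and the standard library are available. Lean on these libraries where they do the work, as an engineer would, in place of code of your own. Each camera call takes 0.05 s, during which the arm holds its last target. There are 200 camera calls.

## Working session

There is one attempt and no reset: what is moved stays moved. The work goes in short steps, Python scripts to look and compute and a tool call to move; the robot and the scene stay as the last step left them, time stands still between calls to the robot, and variables do not carry over. Pictures are saved under pics/ and viewed, at most 10 in all, crops included, and the job is handed in when it is done.

Besides the shell and the picture viewer there is one more tool, called after "Request:" by a JSON object that holds its "op" and its "data". play_rows: Moves the arm, as the interface text tells. Its arguments: {"type":"object","properties":{"rows":{"type":"array","items":{"type":"array"}},"squeeze":{"type":"number"}},"required":["rows"]}

```bash
ls; mkdir -p pics
cat > h.py <<'E'
import numpy as np, cv2
from scipy.spatial.transform import Rotation as Ro
from rig import monitor, capture, r, cut_out, pinpoint
def K(p):
    f=200/np.tan(np.radians(p["fov_y"])/2); return np.array([[f,0,p["cx"]],[0,f,p["cy"]],[0,0,1]])
def ext(p,st=None):
    if "R" in p: R=np.array(p["R"]);t=np.array(p["t"]); return R.T,-R.T@t
    H=np.array(p["hand_eye"]); A=Ro.from_quat(st["eef_rot"]).as_matrix()
    return A@H[:3,:3], A@H[:3,3]+st["eef_pos"]
def world(p,px,st=None,z=None):
    px=np.array(px,float).reshape(-1,2)
    n=cv2.undistortPoints(px[:,None],K(p),np.array(p["distortion"]))[:,0]
    d=np.c_[n,np.ones(len(n))]; Rw,c=ext(p,st); D=d@Rw.T
    if z is None:
        i=np.round(px).astype(int); s=p["range_z"][i[:,1].clip(0,399),i[:,0].clip(0,639)]
    else: s=(z-c[2])/D[:,2]
    return c+D*s[:,None]
def proj(p,X,st=None):
    Rw,c=ext(p,st); X=(np.array(X).reshape(-1,3)-c)@Rw
    return cv2.projectPoints(X,np.zeros(3),np.zeros(3),K(p),np.array(p["distortion"]))[0][:,0]
E
python3 - <<'E'
from h import *
s=monitor.get_state();print({k:np.round(v,3) for k,v in s.items()}, r.nose_length)
P={}
for n in("top","side"):
    p=capture(n);cv2.imwrite(f"pics/{n}0.png",p["image"])
    for q,z in(("guide_plate",.0555),("jig_mouth",.036),("paddle_top",.043),("blank_end",.041),("drill_jig",0)):
        for o in pinpoint(q,p)[:2]: print(n,q,np.round(o["pixel"]),round(o["confidence"],2),world(p,o["pixel"],z=z).round(4),world(p,o["pixel"]).round(4))
E
```

```text
pics
{'time_s': np.float64(0.0), 'q': array([-1.388,  0.707, -0.028,  1.485,  0.022,  0.951, -0.075]), 'joint_velocities': array([-0.   ,  0.001,  0.001,  0.001,  0.002, -0.   ,  0.   ]), 'effort': array([ 0.0000e+00, -8.8320e+01,  1.2350e+00, -2.3617e+01,  1.7000e-02,
        6.0000e-03,  0.0000e+00]), 'eef_pos': array([0.128, 0.56 , 0.404]), 'eef_rot': array([ 0.112,  0.994, -0.001, -0.   ]), 'wrist_force': array([ 0.34 , -0.943,  0.696]), 'moment': array([-0.041,  0.022,  0.008]), 'grip_force': np.float64(0.0), 'opening': np.float64(0.085)} 0.1734
top guide_plate [297. 173.] 0.84 [[0.6441 0.0355 0.0555]] [[0.6437 0.0354 0.0572]]
top jig_mouth [292. 203.] 0.87 [[0.559  0.0516 0.036 ]] [[0.5573 0.0512 0.0439]]
top jig_mouth [188. 167.] 0.45 [[0.6699 0.3683 0.036 ]] [[0.674  0.3722 0.0218]]
top paddle_top [273. 210.] 0.75 [[0.5373 0.1062 0.043 ]] [[0.5369 0.1061 0.0447]]
top blank_end [217. 183.] 0.78 [[0.6183 0.2757 0.041 ]] [[0.6267 0.2825 0.0083]]
top blank_end [351. 144.] 0.7 [[ 0.7408 -0.1275  0.041 ]] [[ 0.7519 -0.13    0.0089]]
top drill_jig [292. 204.] 0.63 [[0.5636 0.0545 0.    ]] [[0.5576 0.0531 0.0283]]
side guide_plate [336. 194.] 0.85 [[0.6443 0.0269 0.0555]] [[0.643  0.0249 0.0574]]
side guide_plate [341. 178.] 0.16 [[0.7018 0.0876 0.0555]] [[0.7346 0.1363 0.0123]]
side jig_mouth [309. 201.] 0.76 [[0.565  0.0578 0.036 ]] [[0.5594 0.0473 0.0459]]
side paddle_top [293. 191.] 0.56 [[0.539  0.1179 0.043 ]] [[0.5385 0.1169 0.0439]]
side blank_end [342. 283.] 0.86 [[ 0.4819 -0.2706  0.041 ]] [[ 0.5024 -0.2417 -0.0024]]
side blank_end [389. 222.] 0.76 [[ 0.7201 -0.1469  0.041 ]] [[ 0.751  -0.114   0.0008]]
side drill_jig [308. 211.] 0.89 [[ 0.5596  0.0532 -0.    ]] [[0.5533 0.0414 0.0116]]
```

View pics/top0.png

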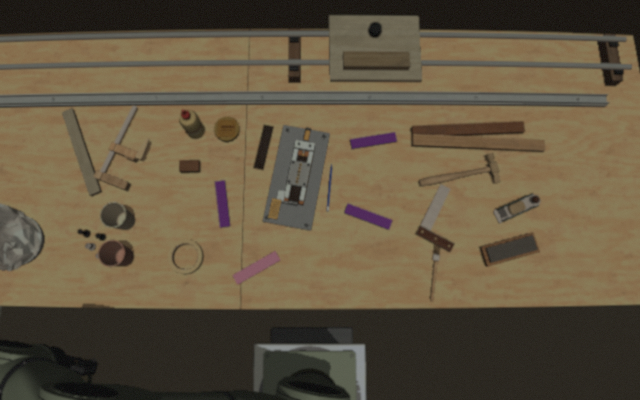

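View pics/side0.png

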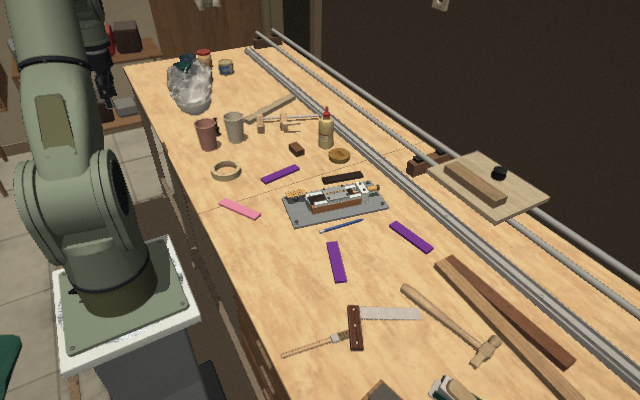

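The top picture shows the jig at about (297,175), its mouth and paddle at the lower left ((292,203) and (275,210)). The blank is the dark piece inside the channel under the steel plate. The dark piece at (263,147) is the spare; the purple and pink ones are decoys. The jig's yaw is about -12°, and the tool is already almost aligned with it.

Run:
```python
from h import *
s=monitor.get_state();p=capture("wrist");print(np.array(p["hand_eye"]).round(3),p["fov_y"])
A=Ro.from_quat(s["eef_rot"]).as_matrix();print(A.round(3))
print(((np.array([.50,.075,.36])-s["eef_pos"])@A*1000).round(1))
```

```text
[[ 0.    -0.961 -0.277  0.071]
 [ 1.     0.     0.     0.001]
 [-0.    -0.277  0.961  0.031]
 [ 0.     0.     0.     1.   ]] 68.57937035692821
[[-0.975  0.223  0.   ]
 [ 0.223  0.975 -0.   ]
 [-0.    -0.    -1.   ]]
[-470.7 -390.4   44.7]
```

Request:
{"op": "play_rows", "data": {"rows": [[[-23.5, -19.5, 2], [0, 0, 0], 0.47], [[-23.5, -19.5, 2], [0, 0, 0], 0.47], [[-23.5, -19.5, 2], [0, 0, 0], 0.47], [[-23.5, -19.5, 2], [0, 0, 0], 0.47], [[-23.5, -19.5, 2], [0, 0, 0], 0.47], [[-23.5, -19.5, 2], [0, 0, 0], 0.47], [[-23.5, -19.5, 2], [0, 0, 0], 0.47], [[-23.5, -19.5, 2], [0, 0, 0], 0.47], [[-23.5, -19.5, 2], [0, 0, 0], 0.47], [[-23.5, -19.5, 2], [0, 0, 0], 0.47]]}}

```text
time_s: 1.48
eef_pos: [0.3144, 0.3168, 0.3847]
eef_rot: [0.112, 0.994, 0.0, 0.0]
wrist_force: [1.1, 0.5, -0.8]
opening: 0.0402
grip_force: 0.0
```

Request:
{"op": "play_rows", "data": {"rows": [[[-23.5, -19.5, 2], [0, 0, 0], 0.47], [[-23.5, -19.5, 2], [0, 0, 0], 0.47], [[-23.5, -19.5, 2], [0, 0, 0], 0.47], [[-23.5, -19.5, 2], [0, 0, 0], 0.47], [[-23.5, -19.5, 2], [0, 0, 0], 0.47], [[-23.5, -19.5, 2], [0, 0, 0], 0.47], [[-23.5, -19.5, 2], [0, 0, 0], 0.47], [[-23.5, -19.5, 2], [0, 0, 0], 0.47], [[-23.5, -19.5, 2], [0, 0, 0], 0.47], [[-23.5, -19.5, 2], [0, 0, 0], 0.47], [[0, 0, 0], [0, 0, 0], 0.47], [[0, 0, 0], [0, 0, 0], 0.47]]}}

```text
time_s: 2.48
eef_pos: [0.4998, 0.0744, 0.3644]
eef_rot: [0.113, 0.994, -0.0, -0.0]
wrist_force: [0.3, 0.2, -0.2]
opening: 0.0403
grip_force: 0.0
```

Run:
```python
from h import *
s=monitor.get_state();print(s["eef_pos"],s["eef_rot"],s["opening"],s["wrist_force"])
p=capture("wrist");cv2.imwrite("pics/w1.png",p["image"])
import pickle;pickle.dump((s,p),open("w1.pkl","wb"))
for q,z in(("guide_plate",.0555),("jig_mouth",.036),("paddle_top",.043),("blank_end",.041),("drill_jig",0)):
    for o in pinpoint(q,p)[:2]: print(q,np.round(o["pixel"]),round(o["confidence"],2),world(p,o["pixel"],s,z=z).round(4),world(p,o["pixel"],s).round(4))
```

```text
[0.49983198 0.07436013 0.36443665] [ 1.13435755e-01  9.93545319e-01 -1.39940724e-04 -8.94052537e-05] 0.04033424856991581 [ 0.31749584  0.17185406 -0.19064249]
guide_plate [312. 319.] 0.71 [[0.6443 0.0328 0.0555]] [[0.6418 0.0335 0.0587]]
jig_mouth [311. 243.] 0.83 [[0.5625 0.0511 0.036 ]] [[0.5596 0.052  0.0426]]
paddle_top [356. 217.] 0.86 [[0.5406 0.1053 0.043 ]] [[0.5406 0.1053 0.043 ]]
blank_end [ 62. 235.] 0.96 [[ 0.4901 -0.2093  0.041 ]] [[ 0.4963 -0.2411  0.01  ]]
blank_end [310. 242.] 0.94 [[0.5585 0.0504 0.041 ]] [[0.5583 0.0505 0.0415]]
drill_jig [310. 232.] 0.9 [[0.5637 0.0475 0.    ]] [[0.5562 0.05   0.019 ]]
```

View pics/w1.png

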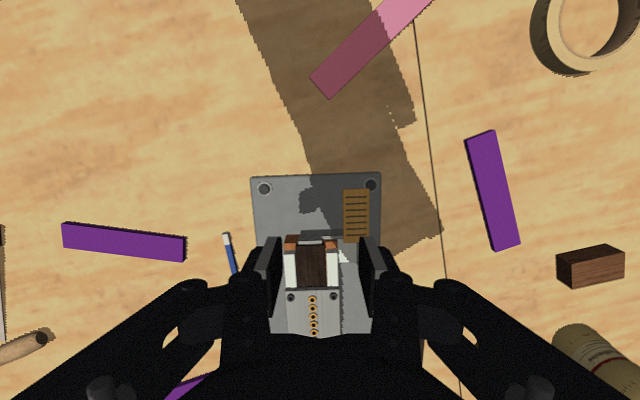

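The wrist view shows the paddle at (356,215), the dark blank in the channel at (311,262) with its mouth end at (311,242), and the base plate's front edge at rows 172-177. The fingers straddle the jig. I'll fit the yaw and origin from the plate edge and the paddle's depth.

Run:
```python
from h import *
import pickle;s,p=pickle.load(open("w1.pkl","rb"))
v,u=np.mgrid[165:275,240:395];px=np.c_[u.ravel(),v.ravel()];W=world(p,px,s)
A=Ro.from_quat(s["eef_rot"]).as_matrix();th=np.degrees(np.arctan2(-A[1,0],-A[0,0]));print("tool yaw",th)
def rect(m,name):
    rc=cv2.minAreaRect((W[m,:2]*1000).astype(np.float32));print(name,m.sum(),np.round(rc[0],1),np.round(rc[1],1),rc[2],W[m,2].mean())
sel=(px[:,0]>338)&(px[:,0]<372)&(px[:,1]>183)&(px[:,1]<246)
rect(sel&(abs(W[:,2]-.043)<.003),"paddle")
# plate front edge: first row where height ~10 mm
h=W[:,2].reshape(u.shape);im=cv2.cvtColor(p["image"],cv2.COLOR_BGR2HSV)
pts=[]
for c in list(range(258,300,3)):
    col=im[160:200,c,1].astype(int);i=np.argmin(np.diff(cv2.GaussianBlur(col.astype(np.float32),(1,5),0).ravel()));pts.append([c,160+i+.5])
E_=world(p,pts,s,z=.01);k=np.polyfit(E_[:,1],E_[:,0],1);print("edge yaw",np.degrees(np.arctan(-k[0])),"resid",np.std(E_[:,0]-np.polyval(k,E_[:,1])),E_[[0,-1]].round(4))
print(pts[0],pts[-1])
# point-based
g,j,q=np.array([.6443,.0328]),np.array([.5605,.0508]),np.array([.5406,.1053])
print("guide-mouth yaw",np.degrees(np.arctan2(*(g-j)[::-1])))
L=np.array([[85,0],[0,0],[-30.5,50]])/1e3;Pw=np.array([g,j,q]);a=L-L.mean(0);b=Pw-Pw.mean(0)
y=np.arctan2((a[:,0]*b[:,1]-a[:,1]*b[:,0]).sum(),(a*b).sum());R=np.array([[np.cos(y),-np.sin(y)],[np.sin(y),np.cos(y)]])
o=Pw.mean(0)-R@L.mean(0);print("fit",np.degrees(y),o,(Pw-o-L@R.T)*1e3)
# tips visible height
```

```text
tool yaw -13.026821493108187
paddle 1383 [540.  104.9] [28.2 60.9] 79.18541717529297 0.04310462572453087
edge yaw -10.577670463977869 resid 0.00036123806466017153 [[0.4808 0.0082 0.01  ]
 [0.4885 0.0515 0.01  ]]
[258, np.float64(176.5)] [297, np.float64(174.5)]
guide-mouth yaw -12.12277000478968
fit -11.678476852385291 [0.56063575 0.0503223 ] [[ 0.42384621 -0.31665237]
 [-0.13574571  0.47769555]
 [-0.28810051 -0.16104318]]
```

Estimates agree: jig origin about (0.5605, 0.050), yaw about -11°. I'll turn the tool 2° and go above the paddle with the finger faces about 9 mm before the mouth.

Request:
{"op": "play_rows", "data": {"rows": [[[-11, 3.5, 5], [0, 0, 0], 0.42], [[-11, 3.5, 15], [0, 0, 0], 0.42], [[-11, 3.5, 20], [0, 0, 0], 0.42], [[-10.7, 3.7, 20], [0, 0, 0], 0.42], [[0, 0, 20], [0, 0, -2], 0.42], [[0, 0, 20], [0, 0, 0], 0.42], [[0, 0, 18], [0, 0, 0], 0.42], [[0, 0, 12], [0, 0, 0], 0.42], [[0, 0, 6], [0, 0, 0], 0.42], [[0, 0, 0], [0, 0, 0], 0.42], [[0, 0, 0], [0, 0, 0], 0.42]]}}

```text
time_s: 3.7
eef_pos: [0.5452, 0.0799, 0.2292]
eef_rot: [0.095, 0.996, -0.0, 0.0]
wrist_force: [-0.5, 0.5, 0.4]
opening: 0.0357
grip_force: 0.0
```

Run:
```python
from h import *
s=monitor.get_state();print(s["eef_pos"],s["eef_rot"],s["opening"],s["wrist_force"])
A=Ro.from_quat(s["eef_rot"]).as_matrix();print(A.round(4))
O=np.array([.5605,.050]);y=np.radians(-11);R=np.array([[np.cos(y),-np.sin(y)],[np.sin(y),np.cos(y)]])
print("tool in jig mm",(s["eef_pos"][:2]-O)@R*1e3)
p=capture("wrist");im=p["image"].copy()
def J(x,y,z): return np.r_[O+R@np.array([x,y])/1e3,z/1e3]
for a in ([-60.5,36,43],[-60.5,64,43],[-.5,36,43],[-.5,64,43],[0,-16,46],[0,16,46],[-70,-67,10],[-70,83,10]):
    q=proj(p,J(*a),s)[0]; cv2.circle(im,(int(q[0]),int(q[1])),3,(0,255,0),1)
cv2.imwrite("pics/w2.png",cv2.resize(im[100:400,160:560],None,fx=2,fy=2))
```

```text
[0.54519716 0.07991005 0.22916195] [ 9.46082409e-02  9.95514573e-01 -1.68918379e-05  1.27935788e-04] 0.03568575517457522 [-0.52497801  0.5070556   0.42219235]
[[-9.821e-01  1.884e-01  3.000e-04]
 [ 1.884e-01  9.821e-01 -1.000e-04]
 [-3.000e-04 -0.000e+00 -1.000e+00]]
tool in jig mm [-20.72878959  26.44060079]
```

View pics/w2.png

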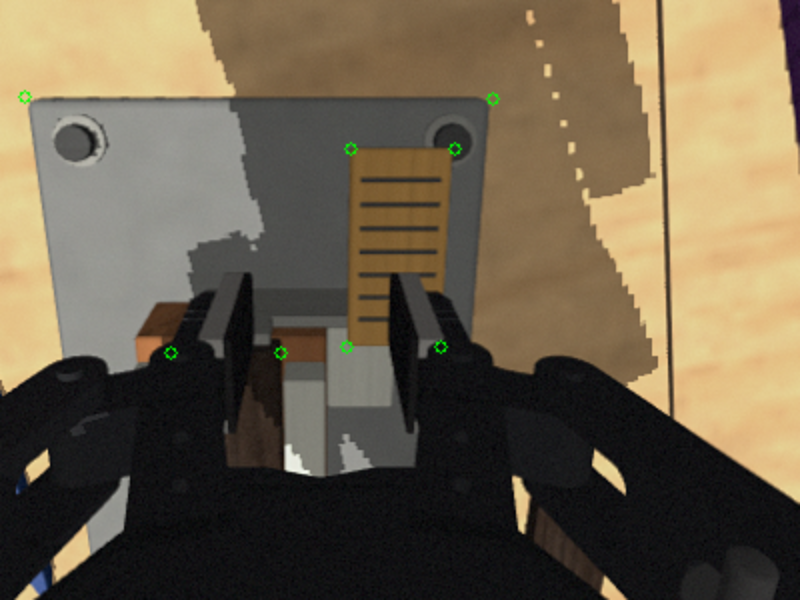

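The overlay circles land on the paddle, plate and blank corners. The fingertips are at crop (225,275) and (410,275). I'll measure them in the jig frame by depth.

```bash
cat >> h.py <<'E'
O=np.array([.5605,.050]);_y=np.radians(-11);RJ=np.array([[np.cos(_y),-np.sin(_y)],[np.sin(_y),np.cos(_y)]])
def injig(X): X=np.array(X).reshape(-1,3); return np.c_[(X[:,:2]-O)@RJ,X[:,2]]*1e3
E
python3 - <<'E'
from h import *
s=monitor.get_state();p=capture("wrist")
for u0,u1 in((255,290),(350,385)):
    v,u=np.mgrid[225:330,u0:u1];px=np.c_[u.ravel(),v.ravel()];W=injig(world(p,px,s));m=(W[:,2]>49)&(W[:,2]<80)&(p["range_z"][px[:,1],px[:,0]]>0)
    w=W[m];
    for lo in range(48,80,4):
        k=w[(w[:,2]>=lo)&(w[:,2]<lo+4)]
        if len(k):print(lo,len(k),k[:,:2].min(0).round(1),k[:,:2].max(0).round(1))
    print("min z",w[:,2].min())
E
```

```text
56 17 [-28.7   9.8] [-13.1  10.1]
60 84 [-32.5  -2. ] [-10.2  10.1]
64 120 [-32.7  -3.2] [-10.6  10.1]
68 133 [-32.6  -3.5] [-10.4  10.1]
72 138 [-32.8  -3. ] [-10.9  10.1]
76 146 [-32.7  -2.3] [-10.1  10.2]
min z 56.7500881087164
56 19 [-29.7  45.7] [-12.6  46. ]
60 79 [-32.6  45.6] [-10.5  57.3]
64 119 [-32.7  45.7] [-10.6  58.8]
68 129 [-32.7  45.7] [-10.2  58.8]
72 131 [-33.   45.7] [-12.   57.7]
76 143 [-32.7  45.6] [-9.4 57.2]
min z 57.04933923790051
```

Request:
{"op": "play_rows", "data": {"rows": [[[0, -2, 4], [0, 0, 0], 0.42], [[0, 0, 4], [0, 0, 0], 0.42], [[0, 0, 2.5], [0, 0, 0], 0.42], [[0, 0, 1], [0, 0, 0], 0.42], [[0, 0, 1], [0, 0, 0], 0.42], [[0, 0, 0], [0, 0, 0], 0.42], [[0, 0, 0], [0, 0, 0], 0.42]]}}

```text
time_s: 4.38
eef_pos: [0.5448, 0.0777, 0.2162]
eef_rot: [0.095, 0.995, -0.0, 0.0]
wrist_force: [0.5, 0.1, 0.3]
opening: 0.036
grip_force: 0.0
```

Request:
{"op": "play_rows", "data": {"rows": [[[0, 0, 1.5], [0, 0, 0], 0.42], [[0, 0, 1.5], [0, 0, 0], 0.42], [[0, 0, 0], [0, 0, 0], 0.42]]}}

```text
time_s: 4.63
eef_pos: [0.5449, 0.0777, 0.2131]
eef_rot: [0.095, 0.995, -0.0, 0.0]
wrist_force: [0.0, 0.5, 0.9]
opening: 0.0358
grip_force: 0.5
```

Request:
{"op": "play_rows", "data": {"rows": [[[0, 0, 1], [0, 0, 0], 0.42], [[0, 0, 1], [0, 0, 0], 0.42], [[0, 0, 0], [0, 0, 0], 0.42]]}}

```text
time_s: 4.88
eef_pos: [0.5448, 0.0777, 0.2111]
eef_rot: [0.095, 0.995, 0.0, 0.0]
wrist_force: [1.1, 0.4, 1.6]
opening: 0.0358
grip_force: 0.6
```

Request:
{"op": "play_rows", "data": {"rows": [[[0, 0, 1], [0, 0, 0], 0.42], [[0, 0, 1], [0, 0, 0], 0.42], [[0, 0, 0], [0, 0, 0], 0.42]]}}

```text
time_s: 5.13
eef_pos: [0.5446, 0.0777, 0.209]
eef_rot: [0.095, 0.995, -0.0, -0.0]
wrist_force: [-1.9, 0.2, 2.0]
opening: 0.0358
grip_force: 2.0
```

Run:
```python
from h import *
s=monitor.get_state();print(s["eef_pos"],s["wrist_force"],s["moment"],s["grip_force"])
p=capture("wrist")
v,u=np.mgrid[165:240,330:390];px=np.c_[u.ravel(),v.ravel()];W=injig(world(p,px,s));m=(W[:,0]>-58)&(W[:,0]<-38)&(W[:,1]>38)&(W[:,1]<62)&(W[:,2]<60)&(W[:,2]>20)
print(m.sum(),np.median(W[m,2]))
cv2.imwrite("pics/w3.png",cv2.resize(p["image"][100:400,160:560],None,fx=2,fy=2))
```

```text
[0.54460564 0.07771241 0.20897985] [-1.89242824  0.24159984  2.04207163] [ 0.12800175  0.25316853 -0.04665381] 1.9984680369088892
1681 36.726640793081714
```

The paddle is down about 6.3 mm and the wrist force has turned to -x, so the blank is already released against the finger. I'll go deeper.

Request:
{"op": "play_rows", "data": {"rows": [[[0, 0, 1.5], [0, 0, 0], 0.42], [[0, 0, 1.5], [0, 0, 0], 0.42], [[0, 0, 1], [0, 0, 0], 0.42], [[0, 0, 0], [0, 0, 0], 0.42]]}}

```text
time_s: 5.52
eef_pos: [0.5446, 0.0777, 0.2049]
eef_rot: [0.095, 0.995, -0.0, -0.0]
wrist_force: [-3.0, 0.7, 1.9]
opening: 0.0358
grip_force: 2.3
```

Run:
```python
from h import *
s=monitor.get_state();print(s["eef_pos"],s["wrist_force"],s["moment"],s["grip_force"])
p=capture("wrist")
v,u=np.mgrid[165:240,330:390];px=np.c_[u.ravel(),v.ravel()];W=injig(world(p,px,s));m=(W[:,0]>-58)&(W[:,0]<-38)&(W[:,1]>38)&(W[:,1]<62)&(W[:,2]<60)&(W[:,2]>20)
print(m.sum(),np.median(W[m,2]))
for o in pinpoint("blank_end",p): print(o["pixel"],o["confidence"],injig(world(p,o["pixel"],s,z=.041)).round(1))
cv2.imwrite("pics/w4.png",cv2.resize(p["image"][100:400,160:560],None,fx=2,fy=2))
```

```text
[0.54462518 0.07770238 0.2049219 ] [-2.99513393  0.73587295  1.8601794 ] [ 0.19577363  0.68773221 -0.09982764] 2.3499376326799393
1688 32.703577419841764
[632.7, 305.6] 0.68 [[  5.6 192.2  41. ]]
```

View pics/w4.png

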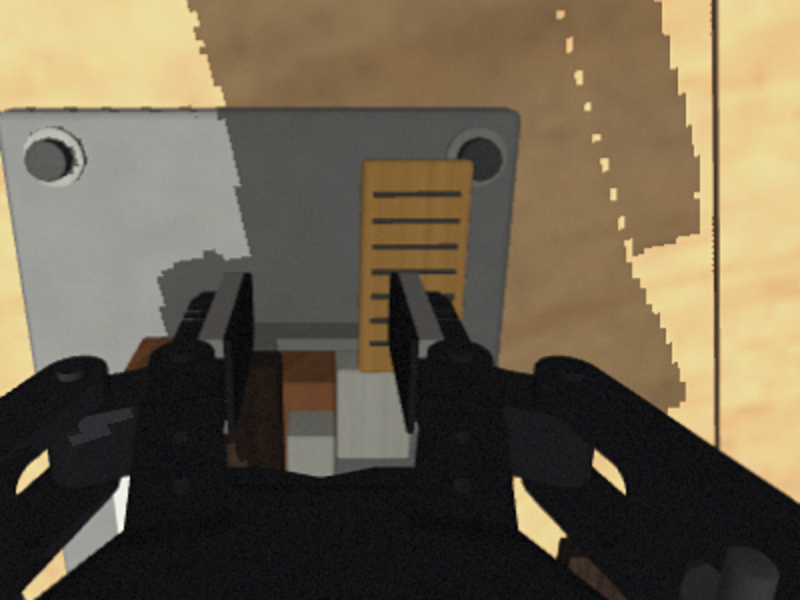

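The blank stands against the left finger, its end at crop row 350, with a spring force of about 3 N. The gate is about 10 mm down. Now I'll ease it out at 6 mm/s.

Request:
{"op": "play_rows", "data": {"rows": [[[0.3, 0, 0.3], [0, 0, 0], 0.42], [[0.5, 0, 0.2], [0, 0, 0], 0.42], [[0.5, 0, 0], [0, 0, 0], 0.42], [[0.5, 0, 0], [0, 0, 0], 0.42], [[0.5, 0, 0], [0, 0, 0], 0.42], [[0.5, 0, 0], [0, 0, 0], 0.42], [[0.5, 0, 0], [0, 0, 0], 0.42], [[0.5, 0, 0], [0, 0, 0], 0.42], [[0.5, 0, 0], [0, 0, 0], 0.42], [[0.5, 0, 0], [0, 0, 0], 0.42], [[0.5, 0, 0], [0, 0, 0], 0.42], [[0.5, 0, 0], [0, 0, 0], 0.42]]}}

```text
time_s: 6.62
eef_pos: [0.539, 0.0788, 0.2047]
eef_rot: [0.095, 0.995, -0.0, 0.0]
wrist_force: [0.2, -0.1, 3.4]
opening: 0.0363
grip_force: 1.7
```

Request:
{"op": "play_rows", "data": {"rows": [[[0.5, 0, 0], [0, 0, 0], 0.42], [[0.5, 0, 0], [0, 0, 0], 0.42], [[0.5, 0, 0], [0, 0, 0], 0.42], [[0.5, 0, 0], [0, 0, 0], 0.42], [[0.5, 0, 0], [0, 0, 0], 0.42], [[0.5, 0, 0], [0, 0, 0], 0.42], [[0.5, 0, 0], [0, 0, 0], 0.42], [[0.5, 0, 0], [0, 0, 0], 0.42], [[0.5, 0, 0], [0, 0, 0], 0.42], [[0.5, 0, 0], [0, 0, 0], 0.42], [[0.5, 0, 0], [0, 0, 0], 0.42], [[0.5, 0, 0], [0, 0, 0], 0.42]]}}

```text
time_s: 7.62
eef_pos: [0.5332, 0.0799, 0.2047]
eef_rot: [0.095, 0.995, -0.0, -0.0]
wrist_force: [0.8, -0.2, 2.6]
opening: 0.0359
grip_force: 1.6
```

Request:
{"op": "play_rows", "data": {"rows": [[[0.5, 0, 0], [0, 0, 0], 0.42], [[0.5, 0, 0], [0, 0, 0], 0.42], [[0.5, 0, 0], [0, 0, 0], 0.42], [[0.5, 0, 0], [0, 0, 0], 0.42], [[0.5, 0, 0], [0, 0, 0], 0.42], [[0.5, 0, 0], [0, 0, 0], 0.42], [[0.5, 0, 0], [0, 0, 0], 0.42], [[0.5, 0, 0], [0, 0, 0], 0.42], [[0, 0, 0], [0, 0, 0], 0.42]]}}

```text
time_s: 8.37
eef_pos: [0.5292, 0.0807, 0.2047]
eef_rot: [0.095, 0.995, -0.0, -0.0]
wrist_force: [-0.4, 0.1, 2.7]
opening: 0.0358
grip_force: 1.8
```

Run:
```python
from h import *
s=monitor.get_state();print(s["eef_pos"],injig(s["eef_pos"]),s["wrist_force"],s["moment"],s["grip_force"])
p=capture("wrist")
cv2.imwrite("pics/w5.png",cv2.resize(p["image"][100:400,160:560],None,fx=2,fy=2))
```

```text
[0.52915217 0.08069626 0.2046869 ] [[-36.62900827  24.1508322  204.68689671]] [-0.41224581  0.11750454  2.68429049] [ 0.02352376  0.04835056 -0.04841038] 1.8357649259269238
```

View pics/w5.png

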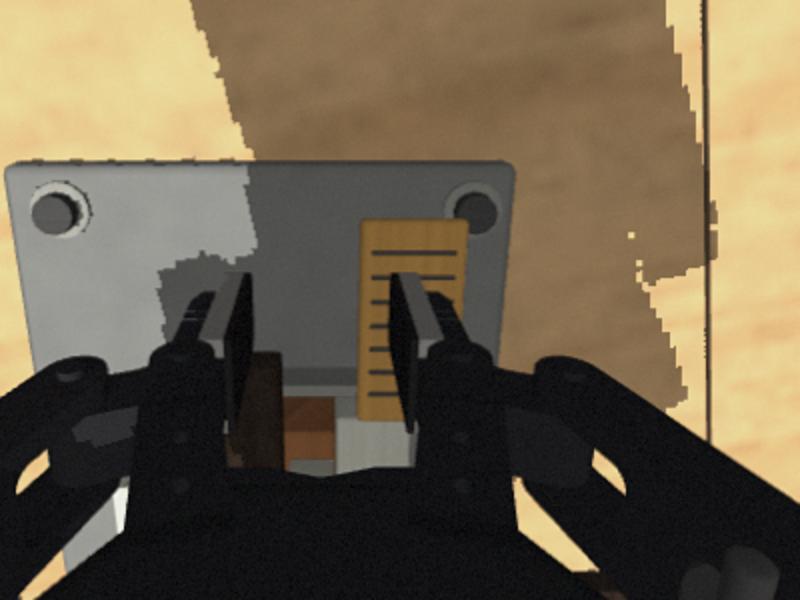

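The blank's end is still on the finger (row 352), about 26 mm out. I'll continue slowly until it stays behind.

Request:
{"op": "play_rows", "data": {"rows": [[[0.5, 0, 0], [0, 0, 0], 0.42], [[0.5, 0, 0], [0, 0, 0], 0.42], [[0.5, 0, 0], [0, 0, 0], 0.42], [[0.5, 0, 0], [0, 0, 0], 0.42], [[0.5, 0, 0], [0, 0, 0], 0.42], [[0.5, 0, 0], [0, 0, 0], 0.42], [[0.5, 0, 0], [0, 0, 0], 0.42], [[0.5, 0, 0], [0, 0, 0], 0.42], [[0.5, 0, 0], [0, 0, 0], 0.42], [[0.5, 0, 0], [0, 0, 0], 0.42], [[0.5, 0, 0], [0, 0, 0], 0.42], [[0.5, 0, 0], [0, 0, 0], 0.42]]}}

```text
time_s: 9.42
eef_pos: [0.5234, 0.0818, 0.2047]
eef_rot: [0.095, 0.995, -0.0, 0.0]
wrist_force: [0.9, -0.1, 2.1]
opening: 0.0356
grip_force: 1.0
```

Request:
{"op": "play_rows", "data": {"rows": [[[0.4, 0, 0], [0, 0, 0], 0.42], [[0.4, 0, 0], [0, 0, 0], 0.42], [[0.4, 0, 0], [0, 0, 0], 0.42], [[0.4, 0, 0], [0, 0, 0], 0.42], [[0.4, 0, 0], [0, 0, 0], 0.42], [[0, 0, 0], [0, 0, 0], 0.42]]}}

```text
time_s: 9.92
eef_pos: [0.5213, 0.0822, 0.2047]
eef_rot: [0.095, 0.995, -0.0, -0.0]
wrist_force: [0.6, 0.4, 2.8]
opening: 0.0356
grip_force: 1.0
```

Run:
```python
from h import *
s=monitor.get_state();print(injig(s["eef_pos"]),s["wrist_force"],s["moment"],s["grip_force"])
p=capture("wrist")
v,u=np.mgrid[250:340,288:302];px=np.c_[u.ravel(),v.ravel()];W=injig(world(p,px,s));m=(abs(W[:,2]-46)<3)&(W[:,1]>-5)&(W[:,1]<17)
w=W[m];print(len(w),"blank top front x",np.sort(w[:,0])[:20:4],w[:,2].mean())
cv2.imwrite("pics/w6.png",cv2.resize(p["image"][100:400,160:560],None,fx=2,fy=2))
```

```text
[[-44.57270363  24.11310744 204.71942548]] [0.55781903 0.36077591 2.80093227] [ 0.04228326 -0.19279469 -0.00206987] 0.9917730465531349
616 blank top front x [-31.20578685 -30.83088186 -30.73092551 -30.66485726 -30.61480882] 45.900263377849434
```

View pics/w6.png

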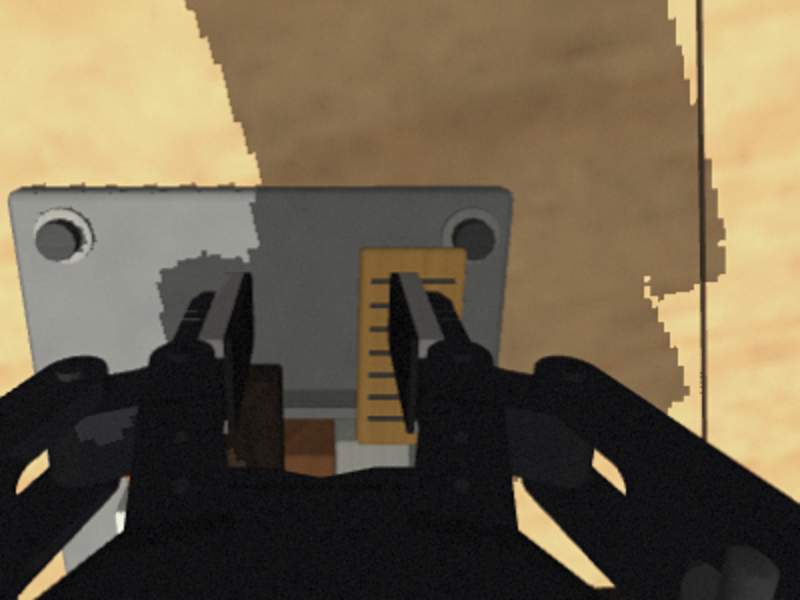

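The blank has stopped following: its end is at x = -31 mm and the finger is about 3 mm clear, so the ejector is spent. I'll back off a little, let the gate up gently and rise.

Request:
{"op": "play_rows", "data": {"rows": [[[1, 0, 0], [0, 0, 0], 0.42], [[1, 0, 0], [0, 0, 0], 0.42], [[1, 0, 0], [0, 0, 0], 0.42], [[1, 0, 0], [0, 0, 0], 0.42], [[1, 0, -0.5], [0, 0, 0], 0.42], [[0, 0, -1], [0, 0, 0], 0.42], [[0, 0, -1], [0, 0, 0], 0.42], [[0, 0, -1], [0, 0, 0], 0.42], [[0, 0, -1], [0, 0, 0], 0.42], [[0, 0, -1], [0, 0, 0], 0.42], [[0, 0, -1], [0, 0, 0], 0.42], [[0, 0, -1], [0, 0, 0], 0.42]]}}

```text
time_s: 10.97
eef_pos: [0.5164, 0.0831, 0.2123]
eef_rot: [0.095, 0.995, -0.0, -0.0]
wrist_force: [0.4, 0.2, -0.2]
opening: 0.0358
grip_force: 0.0
```

Request:
{"op": "play_rows", "data": {"rows": [[[0, 0, -1], [0, 0, 0], 0.42], [[0, 0, -2], [0, 0, 0], 0.42], [[0, 0, -4], [0, 0, 0], 0.42], [[0, 0, -8], [0, 0, 0], 0.42], [[0, 0, -15], [0, 0, 0], 0.42], [[0, 0, -20], [0, 0, 0], 0.42], [[0, 0, -20], [0, 0, 0], 0.42], [[0, 0, -20], [0, 0, 0], 0.42], [[0, 0, -15], [0, 0, 0], 0.42], [[0, 0, -8], [0, 0, 0], 0.42], [[0, 0, 0], [0, 0, 0], 0.42], [[0, 0, 0], [0, 0, 0], 0.42]]}}

```text
time_s: 11.97
eef_pos: [0.5164, 0.0831, 0.3251]
eef_rot: [0.095, 0.995, -0.0, 0.0]
wrist_force: [-0.3, 0.4, -0.2]
opening: 0.0359
grip_force: 0.0
```

Run:
```python
from h import *
s=monitor.get_state();print(s["time_s"],s["eef_pos"],s["wrist_force"])
p=capture("wrist")
v,u=np.mgrid[150:340,270:390];px=np.c_[u.ravel(),v.ravel()];W=injig(world(p,px,s))
for n,x0,x1,y0,y1,z0,z1 in(("paddle",-57,-20,38,62,25,48),("blank",-50,-6,-14,14,40,52)):
    w=W[(W[:,0]>x0)&(W[:,0]<x1)&(W[:,1]>y0)&(W[:,1]<y1)&(W[:,2]>z0)&(W[:,2]<z1)];print(n,len(w),np.median(w[:,2]),np.percentile(w[:,0],1))
    if n=="blank":print(np.polyfit(w[:,0],w[:,2],1))
cv2.imwrite("pics/w7.png",cv2.resize(p["image"][100:400,160:560],None,fx=2,fy=2))
```

```text
11.9667 [0.51643665 0.0830514  0.32510549] [-0.27988241  0.39539766 -0.2048469 ]
paddle 1010 39.8988990227988 -56.79011349545935
blank 792 49.06689255608974 -30.852600224699266
[ 0.07196233 50.20719184]
```

View pics/w7.png

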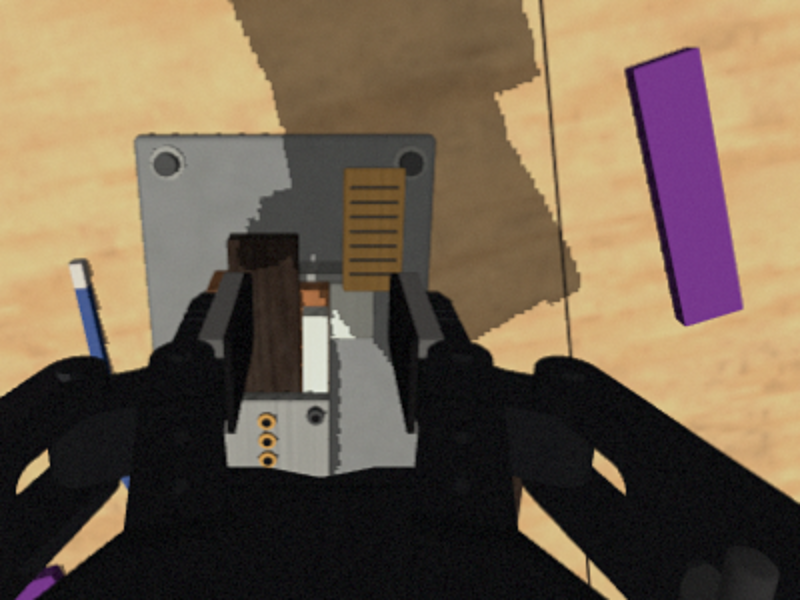

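The blank's end is clear at crop row 235 and the gate is released (paddle about 3 mm down, within the stated 3 to 6 mm). I'll check that the blank lies flat with a cleaner height profile.

Run:
```python
from h import *
s=monitor.get_state()
p=capture("wrist")
x0,y0=160,100
v,u=np.mgrid[215:300,286:306];px=np.c_[u.ravel(),v.ravel()];W=injig(world(p,px,s))
for a in range(-36,40,4):
    w=W[(W[:,0]>=a)&(W[:,0]<a+4)&(W[:,1]>-6)&(W[:,1]<14)]
    if len(w):print(a,len(w),np.percentile(w[:,2],[10,50,90]).round(1),w[:,1].mean().round(1))
v,u=np.mgrid[300:340,280:325];px=np.c_[u.ravel(),v.ravel()];W=injig(world(p,px,s))
w=W[(W[:,2]>50)&(W[:,2]<62)&(W[:,0]>50)];print("guide",len(w),np.median(w[:,2]))
t=capture("top");R=[[-30,0],[-20,0],[-10,0],[0,0],[10,0],[20,0],[85,-20],[-30.5,50]]
X=np.array([np.r_[O+RJ@np.array(a)/1e3,.046] for a in R]);print(injig(world(t,proj(t,X)))[:,2].round(1), monitor.get_state()["time_s"])
```

```text
-32 121 [42.5 48.  49.7] 3.2
-28 86 [48.8 49.4 50.1] 3.5
-24 111 [ 9.8 49.1 50. ] 2.8
-20 83 [48.5 49.2 49.9] 3.4
-16 76 [48.4 49.1 49.8] 2.9
-12 82 [48.2 49.1 49.7] 3.5
-8 76 [48.2 48.9 49.8] 3.4
-4 70 [48.  48.8 49.7] 3.0
0 78 [47.8 48.7 49.5] 3.5
4 67 [47.8 48.6 49.6] 2.6
8 77 [47.8 48.4 49.2] 3.1
12 67 [47.6 48.5 49.4] 3.4
16 73 [47.7 48.4 49.1] 2.9
20 67 [47.3 48.4 49.3] 3.0
24 68 [47.6 48.4 49. ] 2.3
28 69 [47.4 48.1 48.9] 3.0
32 62 [47.2 48.1 48.8] 2.8
36 63 [47.1 47.7 48.6] 2.9
guide 1444 55.82302220667063
[735.7 731.7 724.8 696.  684.6 674.1  53.9 721.2] 12.1167
```

The blank lies nearly level, within about 1.5°. The released gate bears on its underside, as the task describes. The hand is well clear, so I'll hand in.

```bash
python3 -c "
from rig import r
print(r.sign_off())"
```

```text
the job is handed in; nothing more can be done
None
```

The job is handed in: the blank was caught on the finger about 10 mm out and eased out slowly. It now lies in its channel with its end about 31 mm out, the front raised about 1.5° by the released gate, and the hand clear.

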